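Fit the return spring on the hand press

TASK

Fit the loose return spring onto the rod of the small hand press: thread it over the rod foot first, turning it a little whenever a slotted end catches on one of the rod's two cross pins, until the foot sits on the press's flange. Then push the hexagonal cap down past the upper cross pin, twist it so that this pin traps it, and let go, leaving the spring held compressed. Feel your way gently without forcing it, and leave the tools lying round about where they are.

Things in the scene. Friction and masses are not known exactly. Their poses are not given: they have to be found in the camera images.
- press: The hand press, fixed to the table: wooden block 90 x 70 mm, 24 mm high, with a round steel flange (42 mm across, top 28 mm above the table) and an upright steel rod, 12 mm thick, in its middle. Origin: on the rod's axis at table height; x along the block's long side, z up. Rod and pins do not turn; the pins bend if the spring bears on them with over 35 N (all contacts summed).
- rod_tip (a point): Tip of the rod, on its axis, 114 mm above the table. The last 8 mm of the rod taper to 4 mm thick. Axes as the press's.
- pin_centre (a point): Centre of the rod's upper cross pin, on the rod's axis 100 mm above the table: a square steel pin 4 x 4 mm and 23 mm long, sticking out 5.5 mm on both sides of the rod. Seen from above, the pin lies somewhere within 0.6 rad either way of the block's long side (the press's x axis, which is also this point's); the exact direction is not given and must be felt or seen.
- low_pin_centre (a point): Centre of the lower cross pin, 64 mm above the table, of the same size as the upper one. Its direction, too, is within 0.6 rad of the block's long side, independent of the upper pin's and not given. Only the foot has to pass it; coils and cap are wide enough inside.
- foot (a point): Underside centre of the steel return spring (loose, standing upright, 80 mm tall; round foot 34 mm across, bare coils, hexagonal cap on top); z runs up to the cap. The foot's 4 mm thick bottom plate has a 15 mm bore with a slot 7 mm wide and 27 mm long across it along this point's x axis; a pin passes when within about 0.12 rad of it.
- cap (a point): Centre, half-way up, of the spring's hexagonal cap, the place to grip: 26 mm tall, top face 13 mm above this point, 34 mm across flats, which face along this point's y axis and every 60 degrees from it. Same axes as the foot; the spring turns as one piece. 67 mm above the foot's underside at free length; compressing takes 1.2 N to begin, 6 N more per 10 mm, and stops at 20 mm.
- cap_top (a point): Centre of the cap's top face. The 4 mm plate under it has the foot's bore and slot, turned 40 degrees clockwise from the foot's, seen from above: from where the foot passed the upper pin, the spring must be 40 degrees further anticlockwise for the cap to pass it. Free on the flange, this plate is 2 mm above the upper pin. Trapped once under it (98 mm above the table) and turned 0.5 rad or more off.
- needle: Bystander: needle tool, wooden handle, 177 mm long, lying on the table; origin under its middle.
- rib: Bystander: flat wooden rib, 62 x 96 x 8 mm, lying on the table; origin under its middle.
- round_loop: Bystander: round loop tool, wooden handle, 168 mm long, lying on the table; origin under its middle.
- pear_loop: Bystander: pear-shaped loop tool, dark handle, 168 mm long, lying on the table; origin under its middle.
- small_cutter: Bystander: small ring cutter, 49 mm across, 28 mm tall, standing on the table; origin under its middle.
There are look-alikes about, which are no part of the job. There is more than one size of the press; the one meant has the size given above.

How it is judged (in metres and radians):
On the way:
1. the spring's foot is on the rod, its underside more than 10 mm below the upper cross pin's centre line (z of foot in the frame of press below 0.09 m and horizontal distance between foot and press below 0.006 m), for 0.1 s.
At the end, for the whole second after the job is handed in: The spring stands on the rod with its foot on the flange (within 3 mm in height, 5 mm sideways; cap within 6 mm of the rod's axis), upright within 0.15 rad, and its cap is trapped under the upper cross pin so that it stays compressed by more than 7 mm, at rest (z of foot in the frame of press below 0.031 m and horizontal distance between foot and press below 0.005 m and horizontal distance between cap and press below 0.006 m and angle between cap's own z axis and vertical below 0.15 rad and z of cap in the frame of foot below 0.06 m and linear speed of spring below 0.02 m/s); the robot touches nothing.
It fails at once if the spring and the press are pushed together with more than 35 N (contact force between spring and press above 35 N).
It fails at once if a bystander tool is moved more than 30 mm (distance of any of needle, rib, round_loop, pear_loop, small_cutter from where it was at the start of the episode above 0.03 m).
It also fails if it takes over 72 s, if anything falls off the work surface, if the arm or the gripper's body presses on something with over 40 N, if the wrist force passes 120 N, or if a joint passes its speed limit or range.

ROBOT

A 6-joint arm with a two-finger parallel gripper is mounted at the origin on a cart in front of the work surface, level with it; the furniture and walls round the work are solid. World frame = base frame: x ahead of the robot, y to its left, z up, the work surface at z = 0. Lengths are in mm, angles in rad, forces in N, time in s.
With the tool pointing down it reaches from about 300 to 775 mm from the base axis. Payload 14.6 kg.
Tool frame: the origin (TCP) lies on the centre line of the jaws, within the pads' length; the fingertips stand manip.tcp_to_tips ahead of it and the grasp point (between the pads) lies 5 mm behind it (manip.tcp_to_tips is the distance from the TCP to the fingertips, in mm); z points along the fingers, y is the direction in which the jaws open and shut (so a half turn about z gives the same grasp; the last joint's range is limited). The gripper opens to 94 mm and grips with 3 to 60 N. Pads are 16 mm wide; open, the fingers measure 119 mm over their backs; the gripper's body (75 mm by 177 mm) begins 78 mm behind the grasp point.
Start: joints at [1.128, 0.3, 1.521, -0, 1.321, -0.067], TCP at [201.856, 511.609, 219.446] pointing down, gripper open.
Joint ranges: [-3.03, 3.03], [-0.79, 2.21], [0.23, 2.52], [-1.04, 4.18], [0, 3.07], [-2.55, 2.55]. Speed limits (rad/s): [2.22, 2.22, 2.57, 3.14, 3.14, 3.14].

INTERFACE

Orientations are given as [roll, pitch, yaw] about the fixed x, y, z axes, in that order (R = Rz(yaw) Ry(pitch) Rx(roll)).
In Python, from cell import manip, optics, workorder gives the robot as it stands. The module is installed in compiled form; this text tells all that it offers.
- The arm moves only by the tool jog_arm, never from a script. Its argument "deltas" is text: rows parted by semicolons, each of 5 numbers parted by spaces: the shift along the tool's x, y, z in mm, then the turn about the tool's z in rad, then the finger opening in mm, from 0 to 94. In form: tx ty tz twist grip; .... A call has exactly 10 rows; each row is the pose to reach, as a shift and turn from the pose commanded when the call began, along the tool's axes at that moment; what a row does not reach only later rows make up. A row lasts 1/8 s, in which the tool goes at most 62.5 mm and 10.7 degrees, less where a joint would pass 70% of its speed; a pose out of reach is approached as far as the arm can. A call with a gripper value outside its range is refused whole. The fingers move at their own pace and stop on an object; "squeeze" is the grip in N (left out, the last holds). Time passes only in rows, so rows that repeat a pose let the fingers close, or fill a call up. It gives the time, the measured TCP pose, the force and the opening at its end, in the units of the state.
- manip.read_state(): the state, without advancing time (a new reading comes with each control period).
- optics.camera(name): name is "scene" or "top" or "wrist"; returns (picture, depth): 420x560x3 uint8, red, green, blue; 420x560 float32, mm along the optical axis (not along the pixel's ray), 0 where there is no reading.
- optics.get_calibration(name): a dict with "intrinsics" (3x3 intrinsics, pixels), "R" (3x3) and "t" (3): a world point X has camera coordinates R X + t; the wrist camera has in their place "hand_eye" (4x4, takes a point from camera to tool coordinates, whose origin is the TCP and whose axes are the flange's). Camera axes: x right, y down, z forward; pixel columns grow to the right and rows downward; lengths in mm; the calibration is good to about 2 mm. A picture is of the moment at which its call begins: read the wrist's pose just before it. get_calibration takes no time and is no camera call.
- workorder.sign_off(): hands the job in, once; it reports no verdict.
The state is a dict: "clock": time; "joints": joint angles; "qd": joint speeds; "effort": joint torques, N m; "eef_pos": TCP position; "eef_rot": TCP orientation; "wrist_force": force on the tool from outside, world axes, zero at the start; "moment": the same for the moment, N m; "finger_gap": finger opening in mm.
Only numpy, scipy, OpenCV 4.12 (cv2) and the standard library are available. Lean on these libraries where they do the work, as an engineer would, in place of code of your own. Each camera call takes 0.05 s, during which the arm holds its last target.

## Working session

There is one attempt and no reset: what is moved stays moved. The work goes in short steps, Python scripts to look and compute and a tool call to move; the robot and the scene stay as the last step left them, time stands still between calls to the robot, and variables do not carry over. Pictures are saved under pics/ and viewed, and the job is handed in when it is done.

Besides the shell and the picture viewer there is one more tool, called after "Emit:" by a JSON object that holds its "fn" and its "kwargs", one argument or row to a line. jog_arm: Moves the arm, as the interface text tells. Its arguments: {"type":"object","properties":{"deltas":{"type":"string"},"squeeze":{"type":"number"}},"required":["deltas"]}

```bash
ls; mkdir -p pics; python3 - <<'E'
from cell import manip, optics, workorder
import cv2, numpy as np
print(manip.tcp_to_tips); print(manip.read_state())
for n in ("scene","top","wrist"):
    p,d=optics.camera(n); cv2.imwrite(f"pics/{n}0.png",p[:,:,::-1]); np.save(f"pics/{n}0.npy",d)
    print(n,optics.get_calibration(n))
E
```

```text
pics
14.0
{'clock': 0.0, 'joints': array([ 1.12843029e+00,  3.00428803e-01,  1.52156250e+00, -1.59714816e-05,
        1.32071051e+00, -6.66115956e-02]), 'qd': array([-0.0009094 ,  0.00020165, -0.00038549,  0.00136994, -0.00077021,
       -0.00010715]), 'effort': array([-3.29980794e-04, -5.31811166e+01, -3.52729332e+01,  7.07349926e-02,
        2.45210849e-02, -1.16248375e-04]), 'eef_pos': array([201.7443575 , 511.40274182, 218.9173855 ]), 'eef_rot': array([-3.14048492e+00, -5.83927008e-05,  2.76584214e+00]), 'wrist_force': array([-0.59655675, -0.09320927,  0.41169869]), 'moment': array([-0.02510877,  0.0133799 , -0.02173282]), 'finger_gap': 94.06010563734698}
scene {'intrinsics': array([[471.02334969,   0.        , 283.72439617],
       [  0.        , 471.02334969, 208.47571834],
       [  0.        ,   0.        ,   1.        ]]), 'R': array([[ 0.77787329, -0.62841855, -0.00180848],
       [-0.47879622, -0.59079792, -0.64939356],
       [ 0.40702251,  0.5060118 , -0.76045035]]), 't': array([-467.53324496,  201.43256859,  880.41392808])}
top {'intrinsics': array([[530.85478152,   0. 
[... 203 characters left out ...]
.87748656e-01,  2.26838831e-02, -1.54395707e-01],
       [ 1.54457109e-01,  9.69599136e-04, -9.87999019e-01]]), 't': array([-156.47021416,  497.00266837, 1100.73706444])}
wrist {'intrinsics': array([[362.28065727,   0.        , 280.63485555],
       [  0.        , 362.28065727, 202.91102426],
       [  0.        ,   0.        ,   1.        ]]), 'hand_eye': array([[-6.63733099e-04, -9.68767426e-01, -2.47970227e-01,
         7.22355700e+01],
       [ 9.99999530e-01, -4.67603741e-04, -8.49833938e-04,
        -7.85364210e-01],
       [ 7.07339631e-04, -2.47970674e-01,  9.68767281e-01,
        -1.65074919e+02],
       [ 0.00000000e+00,  0.00000000e+00,  0.00000000e+00,
         1.00000000e+00]])}
```

View pics/scene0.png

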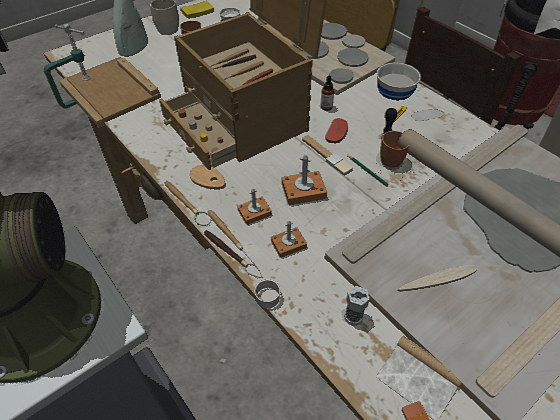

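View pics/top0.png

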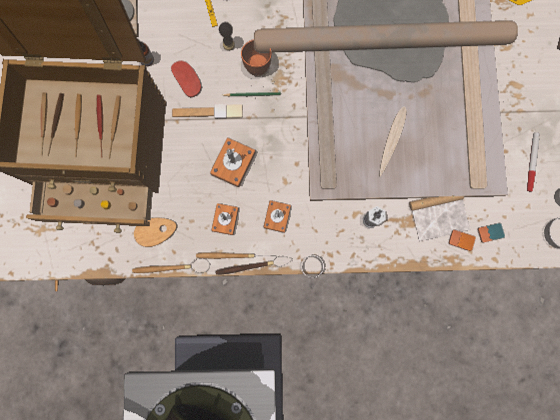

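View pics/wrist0.png

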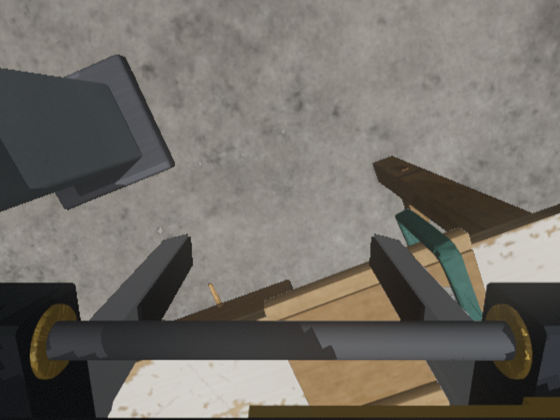

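```bash
cat > h.py <<'E'
import numpy as np, cv2
from cell import manip, optics, workorder
from scipy.spatial.transform import Rotation as Ro
def wristT():
    s=manip.read_state(); T=np.eye(4); T[:3,:3]=Ro.from_euler('xyz',s['eef_rot']).as_matrix(); T[:3,3]=s['eef_pos']
    return T@optics.get_calibration('wrist')['hand_eye']
def ray(name,u,v,T=None):
    c=optics.get_calibration(name); d=np.linalg.inv(c['intrinsics'])@[u,v,1.]
    if name=='wrist': return T[:3,3],T[:3,:3]@d
    return -c['R'].T@c['t'], c['R'].T@d
def onplane(name,u,v,z,T=None):
    o,d=ray(name,u,v,T); return o+d*(z-o[2])/d[2]
def proj(name,X,T=None):
    c=optics.get_calibration(name)
    if name=='wrist':
        p=np.linalg.inv(T)@np.append(X,1); p=p[:3]
    else: p=c['R']@X+c['t']
    q=c['intrinsics']@p; return q[:2]/q[2]
def cloud(name,d,T=None):
    c=optics.get_calibration(name); v,u=np.mgrid[:420,:560]; K=c['intrinsics']
    P=np.stack([(u-K[0,2])/K[0,0]*d,(v-K[1,2])/K[1,1]*d,d],-1)
    if name=='wrist': return P@T[:3,:3].T+T[:3,3]
    return (P-c['t'])@c['R']
E
python3 - <<'E'
from h import *
im=cv2.imread('pics/top0.png'); d=np.load('pics/top0.npy'); C=cloud('top',d)
a=cv2.resize(im[125:245,190:310],(600,600),interpolation=cv2.INTER_CUBIC); cv2.imwrite('pics/c1.png',a)
b=cv2.resize(im[190:250,345:405],(600,600),interpolation=cv2.INTER_CUBIC); cv2.imwrite('pics/c2.png',b)
im2=cv2.imread('pics/scene0.png');cv2.imwrite('pics/c3.png',cv2.resize(im2[140:260,230:350],(600,600),interpolation=cv2.INTER_CUBIC))
hsv=cv2.cvtColor(im,cv2.COLOR_BGR2HSV)
m=cv2.inRange(hsv,(3,120,90),(18,255,255)); m[:125]=0;m[245:]=0;m[:,:200]=0;m[:,310:]=0
cs,_=cv2.findContours(m,cv2.RETR_EXTERNAL,cv2.CHAIN_APPROX_NONE)
for c in cs:
    if cv2.contourArea(c)<100: continue
    p=c[:,0,:]; z=np.median(C[p[:,1],p[:,0],2])
    W=np.array([onplane('top',u,v,24)[:2] for u,v in p],np.float32)
    print(cv2.minAreaRect(c)[0],z,cv2.minAreaRect(W))
# spring
v,u=np.mgrid[200:235,355:395]; P=C[200:235,355:395]
top=P[...,2]>60
print(P[...,2].max(),P[top].mean(0),top.sum())
for cx,cy in((234,155),(226,216),(277,214)):
    Q=C[cy-25:cy+25,cx-25:cx+25].reshape(-1,3); q=Q[Q[:,2]>40]; print(cx,cy,q[:,2].max() if len(q) else 0, q.mean(0),len(q))
E
```

```text
(224.25, 218.75001525878906) 17.620484097374746 ((469.95184326171875, -58.81193923950195), (46.77608871459961, 61.11515808105469), 77.90144348144531)
(276.68133544921875, 216.13841247558594) 17.157328693775437 ((473.0268249511719, -172.3334197998047), (46.62914276123047, 61.09552764892578), 75.58222198486328)
(232.15475463867188, 161.59426879882812) 24.402100212779715 ((596.4071655273438, -77.18292999267578), (68.36500549316406, 89.17483520507812), 63.968971252441406)
1163.5641409229079 [ 458.08119905 -369.92700504  112.97840165] 223
234 155 1163.5641409229079 [560.5729215  -89.93128995 223.94347946] 103
226 216 1163.5641409229079 [434.44584159 -85.42691208 329.00611124] 46
277 214 1163.5641409229079 [ 417.77882099 -171.20133102  461.8671665 ] 39
```

View pics/c1.png

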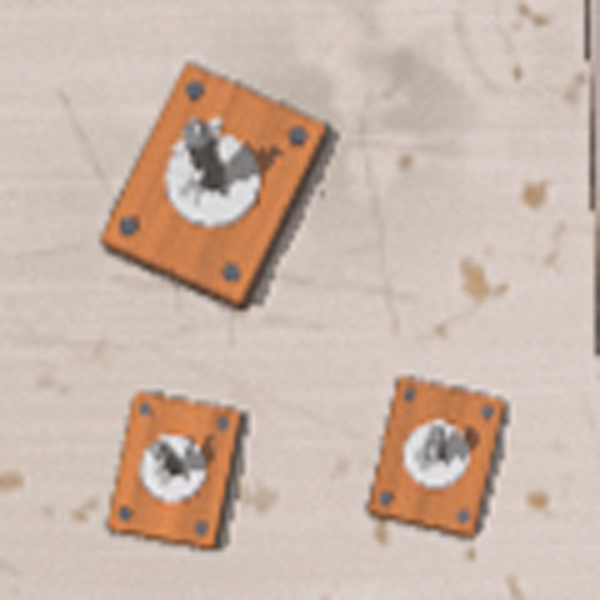

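View pics/c2.png

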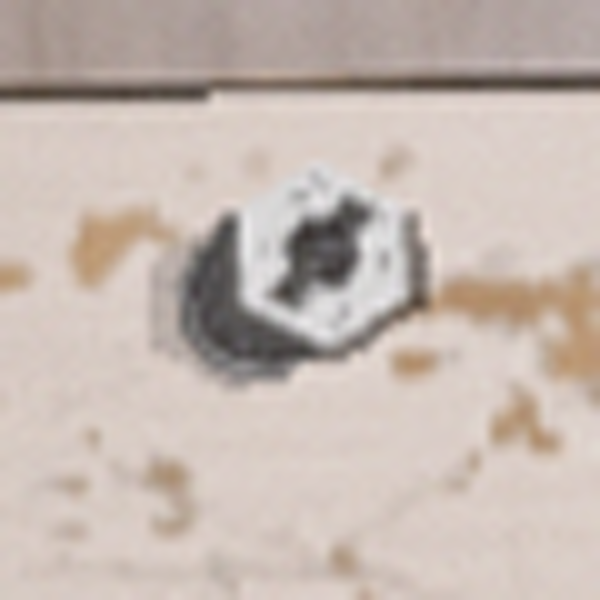

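View pics/c3.png

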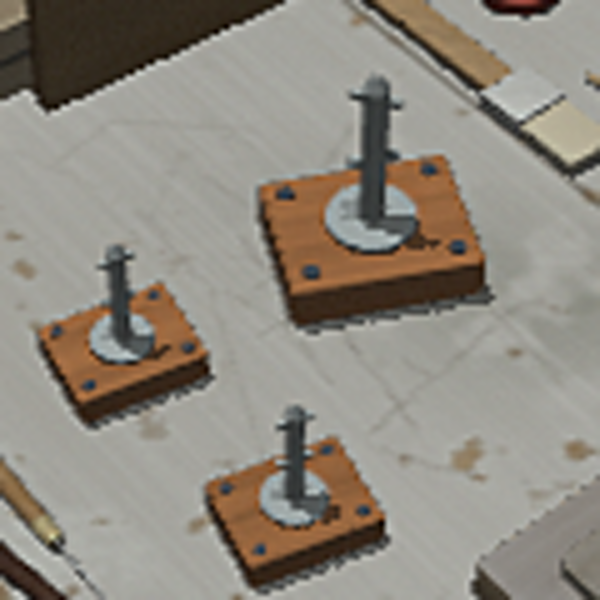

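```bash
python3 - <<'E'
from h import *
im=cv2.imread('pics/top0.png'); d=np.load('pics/top0.npy'); C=cloud('top',d)
C[d==0]=np.nan
for y0 in range(-250,400,50):
    m=(C[...,1]>y0)&(C[...,1]<y0+50)&(C[...,2]>50)&(C[...,2]<900)&(C[...,0]>250)
    if m.sum(): print(y0,m.sum(),'minx %.0f maxz %.0f'%(np.nanmin(C[m][:,0]),np.nanmax(C[m][:,2])), 'minx>150:',np.nanmin(np.append(C[m&(C[...,2]>150)][:,0],9999)))
# hexagon cap: bright and z>65
g=cv2.cvtColor(im,cv2.COLOR_BGR2GRAY)
roi=np.zeros_like(g); roi[190:245,350:400]=1
m=((C[...,2]>70)&(C[...,2]<95)&(roi>0)).astype(np.uint8)
print(m.sum(), np.nanmean(C[m>0],0)); 
cs,_=cv2.findContours(m,cv2.RETR_EXTERNAL,cv2.CHAIN_APPROX_NONE); c=max(cs,key=cv2.contourArea)
W=np.array([onplane('top',u,v,80)[:2] for u,v in c[:,0]],np.float32); print(cv2.minEnclosingCircle(W), cv2.fitEllipse(W),W.shape)
sub=im[195:235,355:400]
s=((m>0)&(g<110)).astype(np.uint8); print(s.sum()); ys,xs=np.nonzero(s); Q=np.array([onplane('top',u,v,80)[:2] for u,v in zip(xs,ys)]); print(Q.mean(0)); w,v=np.linalg.eigh(np.cov(Q.T)); print(w,np.degrees(np.arctan2(v[1,1],v[0,1])))
# all outline fine: hex bright
E
```

```text
-250 557 minx 835 maxz 90 minx>150: 9999.0
-200 622 minx 468 maxz 88 minx>150: 9999.0
-150 381 minx 795 maxz 88 minx>150: 9999.0
-100 295 minx 465 maxz 115 minx>150: 9999.0
50 4030 minx 526 maxz 396 minx>150: 533.5383083829013
100 4705 minx 458 maxz 400 minx>150: 536.017264840083
150 4835 minx 445 maxz 388 minx>150: 539.2361327618125
200 4787 minx 465 maxz 385 minx>150: 538.2946044613303
250 4582 minx 454 maxz 384 minx>150: 546.0603393639846
300 4955 minx 472 maxz 304 minx>150: 549.4061995279358
350 42 minx 481 maxz 178 minx>150: 551.3309857066424
193 [ 463.00770626 -377.1378454    80.64532213]
((462.6174011230469, -376.7923278808594), 19.71932029724121) ((463.1288146972656, -377.3815002441406), (34.373905181884766, 36.46597671508789), 25.833520889282227) (52, 2)
2
[ 456.04736251 -359.76531235]
[6.93889390e-18 1.93683989e+01] 177.16463782721482
```

```bash
cat >> h.py <<'E'
def delt(X,yaw=None,s=None):
    s=s or manip.read_state(); R=Ro.from_euler('xyz',s['eef_rot']).as_matrix()
    d=R.T@(np.array(X,float)-s['eef_pos']); t=0 if yaw is None else s['eef_rot'][2]-yaw
    return np.round(d,1), round((t+np.pi)%(2*np.pi)-np.pi,3)
E
python3 - <<'E'
from h import *
for X in [(300,150,219),(400,-100,219),(603,-90,170)]: print(X,delt(X,2.08))
E
```

```text
(300, 150, 219) (array([-2.240e+02, -3.002e+02,  3.000e-01]), np.float64(0.686))
(400, -100, 219) (array([-4.088e+02, -4.960e+02,  4.000e-01]), np.float64(0.686))
(603, -90, 170) (array([-594. , -412.2,   49.3]), np.float64(0.686))
```

Emit:
{"fn": "jog_arm", "kwargs": {
  "deltas": "-37 -50 0 0.1 94; -75 -100 0 0.2 94; -112 -150 0 0.3 94; -149 -200 0 0.4 94; -187 -250 0 0.5 94; -224 -300 0 0.6 94; -270 -349 0 0.686 94; -316 -398 0 0.686 94; -362 -447 0 0.686 94; -409 -496 0 0.686 94",
  "squeeze": 10
}}

```text
clock: 1.4
eef_pos: [393.2, -84.1, 219.6]
eef_rot: [3.141, 0.0, 2.079]
wrist_force: [1.2, 0.7, 0.7]
finger_gap: 94.0
```

```bash
python3 - <<'E'
from h import *
s=manip.read_state(); print(s['clock'],s['eef_pos'],s['eef_rot'],s['joints'])
for X in [(603,-90,170)]: print(X,delt(X,2.08))
E
```

```text
1.4 [393.20244884 -84.07359819 219.61292879] [3.14108822e+00 3.95861242e-04 2.07924645e+00] [-3.01855583e-01 -3.81574472e-02  1.90300280e+00  9.67772005e-05
  1.27611280e+00 -8.10333880e-01]
(603, -90, 170) (array([-107.3,  180.3,   49.7]), np.float64(-0.001))
```

Emit:
{"fn": "jog_arm", "kwargs": {
  "deltas": "-23 45 12 0 94; -45 91 25 0 94; -68 137 37 0 94; -90 182 49 0 94; -90 182 49 0 94; -90 182 49 0 94; -90 182 49 0 94; -90 182 49 0 94; -90 182 49 0 94; -90 182 49 0 94"
}}

```text
clock: 2.65
eef_pos: [595.6, -71.8, 170.7]
eef_rot: [3.141, 0.0, 2.08]
wrist_force: [-0.1, 0.2, -0.0]
finger_gap: 93.8
```

```bash
python3 - <<'E'
from h import *
T=wristT(); np.save('pics/T1.npy',T)
p,d=optics.camera('wrist'); cv2.imwrite('pics/w1.png',p[:,:,::-1]); np.save('pics/w1.npy',d)
s=manip.read_state(); print(s['clock'],s['eef_pos'],s['eef_rot'])
for z in (28,64,100,114): print(z,proj('wrist',np.array([596,-77,z]),T))
E
```

```text
2.7 [595.63862899 -71.7545217  170.60419264] [3.14144344e+00 1.56397812e-04 2.07971606e+00]
28 [279.33771499 200.07731346]
64 [279.1393736 211.2250676]
100 [278.88511564 225.51560545]
114 [278.76575663 232.22416387]
```

View pics/w1.png

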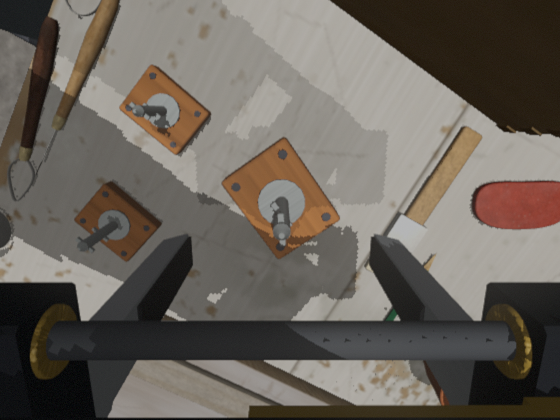

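```bash
python3 - <<'E'
import cv2
a=cv2.imread('pics/w1.png')[165:265,230:330]; cv2.imwrite('pics/w1c.png',cv2.resize(a,(600,600),interpolation=cv2.INTER_CUBIC))
E
```

```text
(no output)
```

View pics/w1c.png

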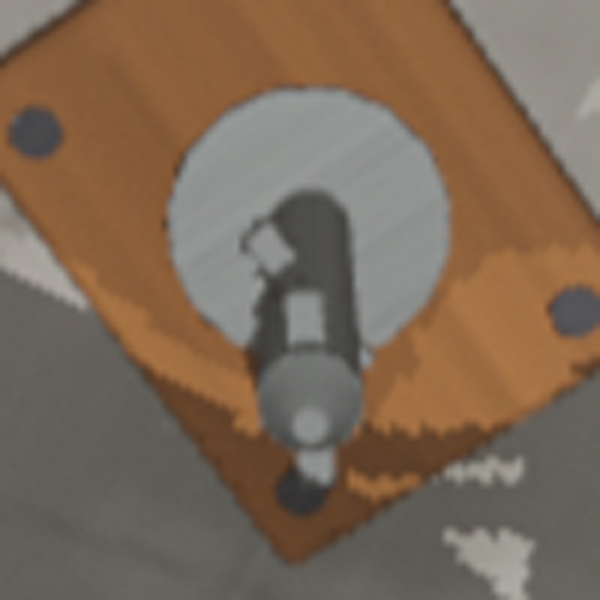

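```bash
python3 - <<'E'
from h import *
T=np.load('pics/T1.npy')
f=lambda x,y,z: onplane('wrist',230+x/6-.4,165+y/6-.4,z,T)
def line(a,b): d=(b-a)[:2]; return np.linalg.norm(d),np.degrees(np.arctan2(d[1],d[0])),((a+b)/2)[:2]
print('up',line(f(305,292,102),f(320,485,102)))
print('up sides L',line(f(286,320,102),f(300,470,102)),'R',line(f(324,320,102),f(336,470,102)))
print('low',line(f(260,228,66),f(370,358,66)))
print('low edge',line(f(275,222,66),f(294,258,66)),line(f(246,240,66),f(266,275,66)))
print('rod tip',f(311,425,114))
# flange ellipse
im=cv2.imread('pics/w1.png'); hsv=cv2.cvtColor(im,cv2.COLOR_BGR2HSV)
m=cv2.inRange(hsv,(3,100,60),(20,255,255)); m[:120]=0; m[:,:215]=0;m[:,345:]=0; m[265:]=0
cs,_=cv2.findContours(m,cv2.RETR_EXTERNAL,cv2.CHAIN_APPROX_NONE); c=max(cs,key=cv2.contourArea)
W=np.array([onplane('wrist',u,v,24,T)[:2] for u,v in c[:,0]],np.float32); print(cv2.minAreaRect(W))
pts=[(311,85),(170,225),(450,215),(210,130),(410,130),(230,330),(440,270),(178,180)]
W=np.array([f(x,y,28)[:2] for x,y in pts],np.float32); print(cv2.fitEllipse(W))
print(np.array([f(x,y,28)[:2] for x,y in pts]))
E
```

```text
up (np.float64(23.04296045549143), np.float64(-56.61153380239807), array([598.75375891, -78.00177986]))
up sides L (np.float64(17.954300111303965), np.float64(-55.897813999556945), array([597.17436473, -79.70859011])) R (np.float64(17.94162113328086), np.float64(-56.37742674976542), array([600.83313486, -77.66889006]))
low (np.float64(22.51176155697198), np.float64(-21.71117752977797), array([598.68144814, -76.97153528]))
low edge (np.float64(5.354016138699907), np.float64(-33.940013083427324), array([591.73995226, -72.67286174])) (np.float64(5.309112829580904), np.float64(-32.24340568623664), array([589.66653129, -76.49049556]))
rod tip [598.56993668 -78.07319776 114.        ]
((597.85302734375, -77.57960510253906), (69.14390563964844, 89.18572998046875), 63.893592834472656)
((598.2753295898438, -77.5220947265625), (40.44478988647461, 40.66669464111328), 95.13373565673828)
[[588.37819531 -59.57166814]
 [580.49901683 -87.73156713]
 [615.47369644 -66.51332945]
 [578.84729663 -72.43845073]
 [604.08540734 -58.37220965]
 [595.83406692 -97.53294769]
 [618.3622837  -74.43410609]
 [578.3223291  -81.21941144]]
```

Emit:
{"fn": "jog_arm", "kwargs": {
  "deltas": "-40 -17 0 0 94; -80 -34 0 0 94; -115 -50 0 0 94; -115 -50 0 0 94; -115 -50 0 0 94; -115 -50 0 0 94; -115 -50 0 0 94; -115 -50 0 0 94; -115 -50 0 0 94; -115 -50 0 0 94"
}}

```text
clock: 3.95
eef_pos: [608.1, -196.4, 170.4]
eef_rot: [-3.142, -0.0, 2.08]
wrist_force: [0.7, -0.4, -0.5]
finger_gap: 94.1
```

```bash
python3 - <<'E'
from h import *
T=wristT(); np.save('pics/T2.npy',T)
p,d=optics.camera('wrist'); cv2.imwrite('pics/w2.png',p[:,:,::-1]); np.save('pics/w2.npy',d)
u,v=proj('wrist',np.array([598.5,-77.5,80]),T); print(u,v); u=int(u);v=int(v); y0=max(0,v-50)
print(u-50,y0)
a=p[y0:y0+100,u-50:u+50,::-1]; cv2.imwrite('pics/w2c.png',cv2.resize(a,(600,600),interpolation=cv2.INTER_CUBIC))
E
```

```text
357.56482377876443 52.08784791473108
307 2
```

View pics/w2c.png

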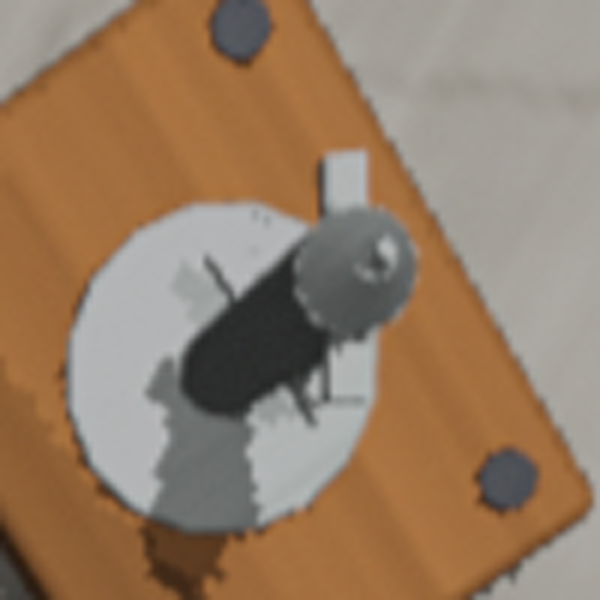

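```bash
python3 - <<'E'
from h import *
T=np.load('pics/T2.npy')
f=lambda x,y,z: onplane('wrist',307+x/6-.4,2+y/6-.4,z,T)
def line(a,b): d=(b-a)[:2]; return np.linalg.norm(d),np.degrees(np.arctan2(d[1],d[0])),((a+b)/2)[:2]
print('low',line(f(206,257,64),f(315,425,64)))
print('low edges',line(f(206,257,64),f(236,302,64)),line(f(290,385,64),f(315,425,64)))
print('up',line(f(323,158,100),f(326,400,100)),'ends mid',line(f(345,152,102),f(347,402,102)))
print('tip',f(378,258,114))
E
```

```text
low (np.float64(22.90026380279326), np.float64(-24.362530752191642), array([597.80947648, -80.09156272]))
low edges (np.float64(6.109922033078357), np.float64(-23.65720991484876), array([590.17716717, -76.59412801])) (np.float64(5.4614751343379195), np.float64(-25.306064023818948), array([605.77132693, -83.64757931]))
up (np.float64(22.74876887231961), np.float64(-56.96605142114688), array([596.99193262, -79.23549687])) ends mid (np.float64(23.287812801622987), np.float64(-57.095264183893974), array([598.5654374 , -78.50791558]))
tip [598.8913617  -78.36007308 114.        ]
```

Emit:
{"fn": "jog_arm", "kwargs": {
  "deltas": "-27 -54 -2 0 94; -54 -107 -5 0 94; -80 -161 -8 0 94; -107 -214 -10 0 94; -107 -214 -10 0 94; -107 -214 -10 0 94; -107 -214 -10 0 94; -107 -214 -10 0 94; -107 -214 -10 0 94; -107 -214 -10 0 94"
}}

```text
clock: 5.25
eef_pos: [473.5, -394.0, 180.4]
eef_rot: [3.142, -0.0, 2.08]
wrist_force: [0.0, -0.8, 0.4]
finger_gap: 94.0
```

```bash
python3 - <<'E'
from h import *
T=wristT(); np.save('pics/T3.npy',T)
p,d=optics.camera('wrist'); cv2.imwrite('pics/w3.png',p[:,:,::-1]); np.save('pics/w3.npy',d)
s=manip.read_state(); print(s['eef_pos'],s['joints'])
u,v=proj('wrist',np.array([463,-377,80]),T); print(u,v); u=int(u);v=int(v); y0=max(0,v-50)
print(u-50,y0)
a=p[y0:y0+100,u-50:u+50,::-1]; cv2.imwrite('pics/w3c.png',cv2.resize(a,(600,600),interpolation=cv2.INTER_CUBIC))
E
```

```text
[ 473.44289931 -394.04701645  180.40090571] [-7.53581496e-01  4.78381392e-01  1.36708955e+00 -1.42463387e-06
  1.29622028e+00 -1.26279608e+00]
280.8790585789236 181.55628992786424
230 131
```

View pics/w3c.png

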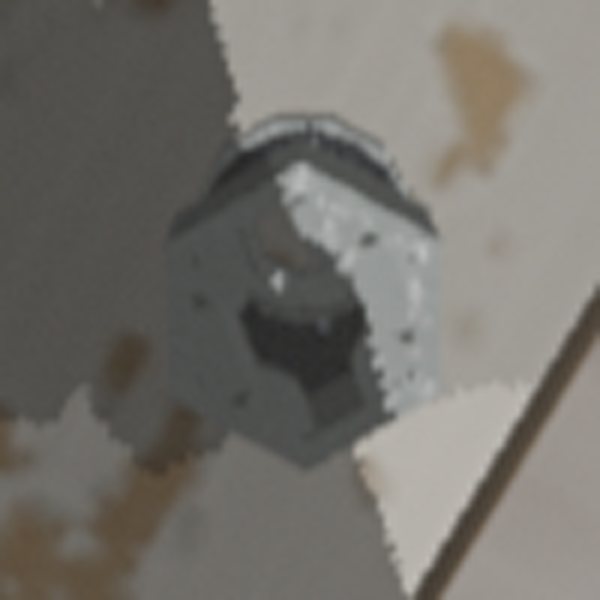

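View pics/w3.png

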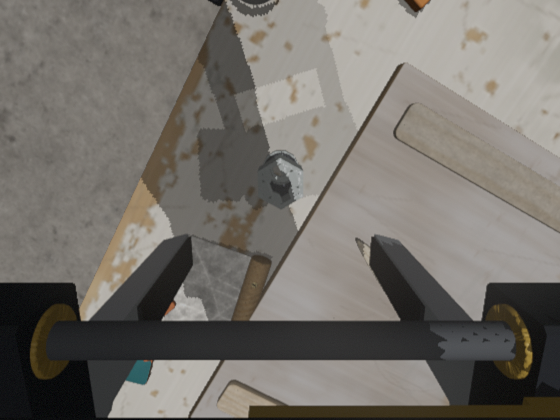

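```bash
python3 - <<'E'
from h import *
T=np.load('pics/T3.npy')
f=lambda x,y,z: onplane('wrist',230+x/6-.4,131+y/6-.4,z,T)
V=np.array([f(x,y,80)[:2] for x,y in [(293,160),(440,235),(437,405),(305,467),(172,390),(167,238)]])
c=V.mean(0); print(c, np.linalg.norm(V-c,axis=1)); a=np.degrees(np.arctan2(*(V-c).T[::-1])); print(a, a%60, 'flat normals', (np.mean((a)%60)+30)%60)
a=f(335,412,80);b=f(272,222,80);d=(b-a)[:2];print('slot',np.linalg.norm(d),np.degrees(np.arctan2(d[1],d[0])),(a+b)/2)
s=manip.read_state(); print('jaw',np.degrees(s['eef_rot'][2])-90)
im=cv2.imread('pics/w3.png')[131:231,230:330]
g=cv2.cvtColor(im,cv2.COLOR_BGR2GRAY).astype(float); g=np.clip((g-40)*2.5,0,255).astype(np.uint8)
cv2.imwrite('pics/w3d.png',cv2.resize(g[20:85,20:80],(600,650)[:2],interpolation=cv2.INTER_CUBIC))
E
```

```text
[ 463.13658259 -378.59207447] [19.59667701 19.8542658  20.29879055 19.31037218 18.82269137 19.42549038]
[ 122.48090808   60.4800652    -4.43160182  -59.90021999 -121.24710419
  178.35073663] [ 2.48090808  0.4800652  55.56839818  0.09978001 58.75289581 58.35073663] flat normals 59.28879731960434
slot 25.312133946459056 137.16775164107347 [ 463.34325063 -378.59235859   80.        ]
jaw 29.17586852445831
```

View pics/w3d.png

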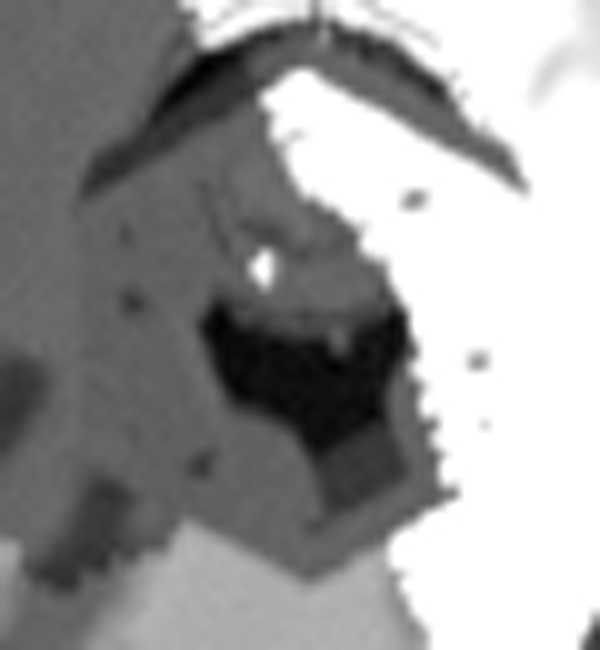

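Emit:
{"fn": "jog_arm", "kwargs": {
  "deltas": "18.5 -1.5 20 0 94; 18.5 -1.5 60 0 94; 18.5 -1.5 100 0 94; 18.5 -1.5 118 0 94; 18.5 -1.5 118 0 94; 18.5 -1.5 118 0 30; 18.5 -1.5 118 0 30; 18.5 -1.5 118 0 30; 18.5 -1.5 118 0 30; 18.5 -1.5 118 0 30",
  "squeeze": 25
}}

```text
clock: 6.55
eef_pos: [463.0, -378.8, 62.5]
eef_rot: [3.142, 0.0, 2.08]
wrist_force: [-0.1, -0.1, 0.2]
finger_gap: 46.9
```

```bash
python3 - <<'E'
from h import *
s=manip.read_state(); print(s['clock'],s['eef_pos'],s['eef_rot'],s['finger_gap'],s['wrist_force'],s['moment'])
E
```

```text
6.55 [ 463.0316243  -378.81114118   62.53047946] [3.14158954e+00 9.42755629e-05 2.07981644e+00] 46.904739091571926 [-0.08303857 -0.05435678  0.20546908] [-0.07198694 -0.00926624  0.00057834]
```

Emit:
{"fn": "jog_arm", "kwargs": {
  "deltas": "0 0 0 0 30; 0 0 0 0 30; 0 0 0 0 30; 0 0 0 0 30; 0 0 -10 0 30; 0 0 -40 0 30; 0 0 -80 0 30; 0 0 -120 0 30; 0 0 -145 0 30; 0 0 -145 0 30"
}}

```text
clock: 7.8
eef_pos: [463.4, -379.1, 209.5]
eef_rot: [3.14, 0.003, 2.08]
wrist_force: [-0.5, 1.0, -2.2]
finger_gap: 34.0
```

```bash
python3 - <<'E'
from h import *
s=manip.read_state(); print(s['clock'],s['eef_pos'],s['eef_rot'],s['finger_gap'],s['wrist_force'],s['moment'])
T=wristT(); p,d=optics.camera('wrist'); cv2.imwrite('pics/w4.png',p[:,:,::-1])
q,d=optics.camera('scene'); cv2.imwrite('pics/s4.png',q[:,:,::-1])
cv2.imwrite('pics/s4c.png',cv2.resize(q[150:400,250:500,::-1],(600,600),interpolation=cv2.INTER_CUBIC))
print(delt((598.6,-78.2,207),1.107))
E
```

```text
7.8 [ 463.42510228 -379.14549223  209.45825551] [3.14047914 0.00334475 2.07979512] 34.01521955843131 [-0.45787091  0.98125373 -2.24064978] [-0.02624655  0.07984967 -0.07521513]
(array([196.1, 265. ,  -0.4]), np.float64(0.973))
```

View pics/w4.png

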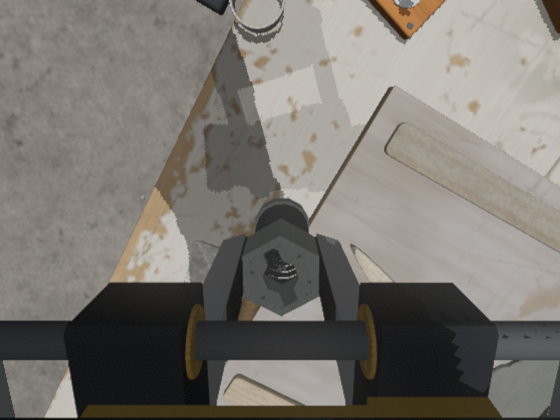

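View pics/s4c.png

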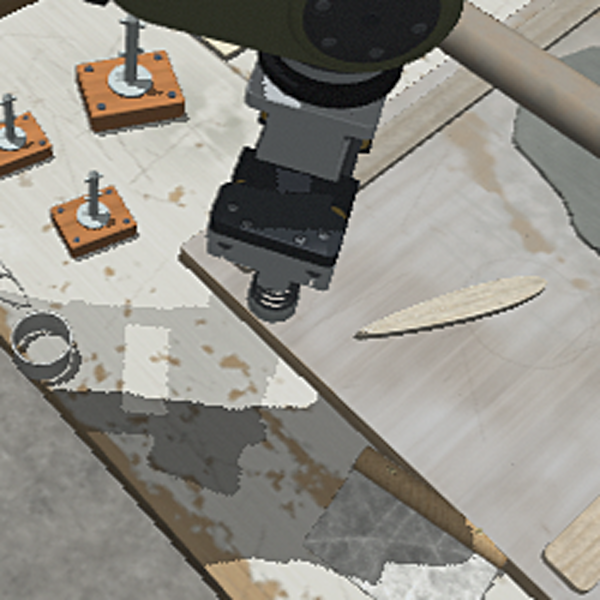

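```bash
python3 - <<'E'
from h import *
c=optics.get_calibration('wrist'); H=np.linalg.inv(c['hand_eye']);K=c['intrinsics']
for x in(-2,0,2):
    p=K@(H@[x,0,-18,1])[:3]; print(x,p[:2]/p[2])
im=cv2.imread('pics/w4.png'); cv2.imwrite('pics/w4c.png',cv2.resize(im[190:340,205:355],(750,750)[:2] if 0 else (600,600),interpolation=cv2.INTER_CUBIC))
E
```

```text
-2 [282.77073318 281.36240531]
0 [282.77434895 277.22701138]
2 [282.77798722 273.06588297]
```

View pics/w4c.png

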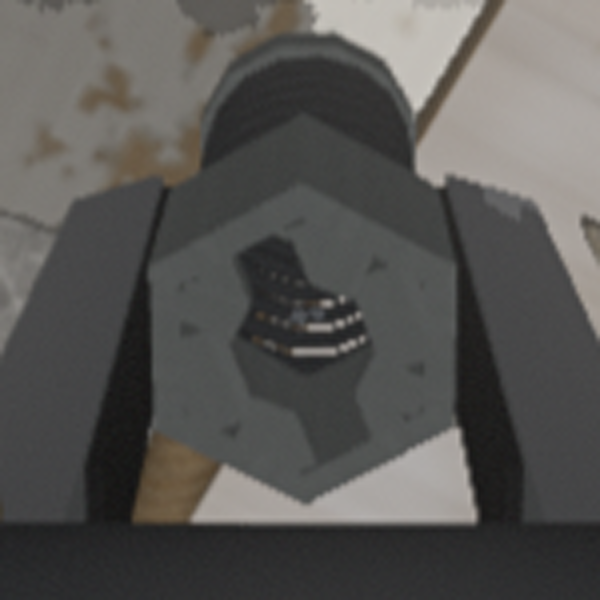

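```bash
python3 - <<'E'
from h import *
d=np.load('pics/top0.npy'); C=cloud('top',d); 
m=(d>0)&(C[...,2]>120)&(C[...,2]<900)&(C[...,0]>500)&(C[...,0]<800)&(C[...,1]>-300)
for z in range(120,420,50):
    k=m&(C[...,2]>z)&(C[...,2]<z+50); print(z,k.sum(),np.percentile(C[k][:,1],[0,1,5]) if k.sum() else '')
d=optics.camera('scene')[1]; C=cloud('scene',d)
m=(d>0)&(C[...,2]>120)&(C[...,2]<400)&(C[...,0]>530)&(C[...,0]<750)&(C[...,1]>-60)
print(m.sum(),np.percentile(C[m][:,1],[0,1,5,20]))
E
```

```text
120 12374 [72.16690948 76.49435995 86.55729878]
170 5431 [69.71981841 74.44073688 78.57914443]
220 2081 [68.83414239 69.98186821 78.95107868]
270 2264 [68.07239359 69.31350085 77.36832334]
320 2372 [68.02970802 68.8174801  75.63726218]
370 929 [67.84190722 68.76023347 73.26379688]
65 [ 96.73608738  96.88838161 107.19136452 110.63170991]
```

Emit:
{"fn": "jog_arm", "kwargs": {
  "deltas": "28 38 0 0.14 30; 56 76 0 0.28 30; 84 114 0 0.42 30; 112 152 0 0.56 30; 140 190 0 0.7 30; 168 228 0 0.84 30; 196 265 0 0.973 30; 196 265 0 0.973 30; 196 265 0 0.973 30; 196 265 0 0.973 30"
}}

```text
clock: 9.2
eef_pos: [598.5, -79.5, 207.0]
eef_rot: [-3.141, 0.0, 1.106]
wrist_force: [-0.2, 0.3, -0.9]
finger_gap: 33.7
```

```bash
python3 - <<'E'
from h import *
s=manip.read_state(); print(s['clock'],s['eef_pos'],s['eef_rot'],s['finger_gap'],s['wrist_force'],s['moment'])
T=wristT(); p,d=optics.camera('wrist'); cv2.imwrite('pics/w5.png',p[:,:,::-1])
q,d=optics.camera('scene')
u,v=proj('scene',np.array([599,-78,130])).astype(int); print(u,v)
cv2.imwrite('pics/s5c.png',cv2.resize(q[v-50:v+50,u-50:u+50,::-1],(600,600),interpolation=cv2.INTER_CUBIC))
E
```

```text
9.2 [598.50903462 -79.45673994 207.00247253] [-3.14087911e+00  3.39818270e-04  1.10628963e+00] 33.740811135384014 [-0.22247848  0.32114939 -0.86402743] [-0.04581608  0.0774572  -0.03141172]
306 149
```

View pics/w5.png

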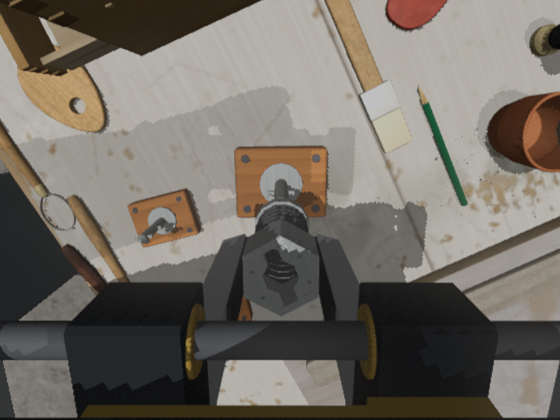

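View pics/s5c.png

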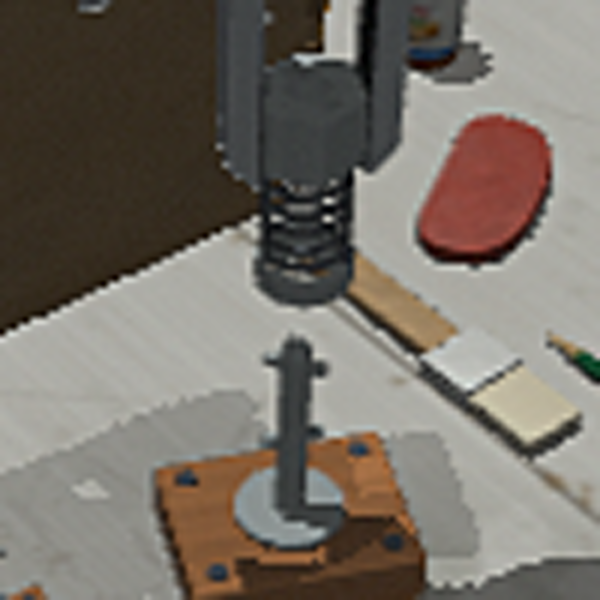

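```bash
python3 - <<'E'
from h import *
q=optics.camera('scene')[0]; p=optics.camera('wrist')[0]
R=np.array([598.6,-78.2]); 
for z in (28,100,114,145,149,199,225):
    u=proj('scene',np.array([*R,z])); print(z,u,((u-[256,99])*6).round())
u,v=256,99
c=optics.get_calibration('scene')['R']; print('scene right dir',c[0])
T=wristT()
for z in (28,114): print('wrist',z,proj('wrist',np.array([*R,z]),T))
# flange ellipse centre in wrist
hsv=cv2.cvtColor(p,cv2.COLOR_RGB2HSV)
m=cv2.inRange(hsv,(3,100,60),(20,255,255)); m[:130]=0;m[230:]=0;m[:,:225]=0;m[:,340:]=0
cs,_=cv2.findContours(m,cv2.RETR_CCOMP,cv2.CHAIN_APPROX_NONE); c=max(cs,key=cv2.contourArea)
print(cv2.boundingRect(c))
cv2.imwrite('pics/w5c.png',cv2.resize(p[140:240,230:330,::-1],(600,600),interpolation=cv2.INTER_CUBIC))
E
```

```text
28 [304.63231595 183.15345288] [292. 505.]
100 [305.70667279 159.93965248] [298. 366.]
114 [305.92926766 155.13000952] [300. 337.]
145 [306.43946936 144.10599948] [303. 271.]
149 [306.50710602 142.64456343] [303. 262.]
199 [307.38976924 123.57271771] [308. 147.]
225 [307.87779624 113.02784007] [311.  84.]
scene right dir [ 0.77787329 -0.62841855 -0.00180848]
wrist 28 [280.53473773 184.60222573]
wrist 114 [280.41518098 207.93090161]
(235, 147, 92, 70)
```

View pics/w5c.png

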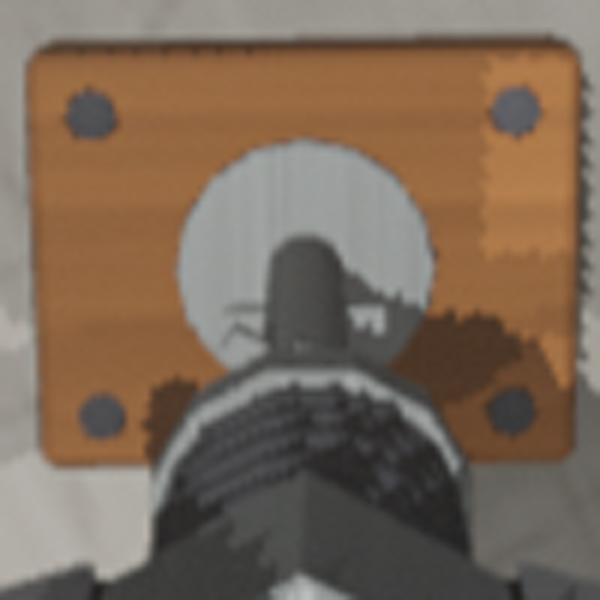

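```bash
python3 - <<'E'
from h import *
T=wristT()
f=lambda x,y,z: onplane('wrist',230+x/6-.4,140+y/6-.4,z,T)
pts=[(306,140),(178,265),(433,262),(200,190),(410,190),(190,310),(425,310),(245,158),(365,158)]
W=np.array([f(x,y,28)[:2] for x,y in pts],np.float32); print(cv2.fitEllipse(W))
p=cv2.imread('pics/w5.png'); hsv=cv2.cvtColor(p,cv2.COLOR_BGR2HSV)
c=np.array([f(x,y,24)[:2] for x,y in [(30,48),(578,42),(578,462),(40,466)]],np.float32); print(cv2.minAreaRect(c), c.mean(0))
s=manip.read_state(); print(s['eef_pos'])
for r in (598.7,-78.2,150),(598.2,-77.5,150): print(delt(r))
E
```

```text
((599.201171875, -77.19644927978516), (39.21937561035156, 41.49958038330078), 55.02836608886719)
((599.27685546875, -77.44763946533203), (69.73210906982422, 89.9759521484375), 63.79472351074219) [599.12854 -77.4468 ]
[598.73966062 -79.13949691 207.43640699]
(array([ 0.8, -0.5, 57.4]), 0.0)
(array([ 1.2, -1.2, 57.4]), 0.0)
```

Emit:
{"fn": "jog_arm", "kwargs": {
  "deltas": "1 -0.8 10 0 30; 1 -0.8 20 0 30; 1 -0.8 27 0 30; 1 -0.8 30 0 30; 1 -0.8 33 0 30; 1 -0.8 36 0 30; 1 -0.8 39 0 30; 1 -0.8 41 0 30; 1 -0.8 41 0 30; 1 -0.8 41 0 30"
}}

```text
clock: 10.65
eef_pos: [598.7, -77.3, 166.5]
eef_rot: [3.141, -0.0, 1.107]
wrist_force: [0.3, 0.3, -2.2]
finger_gap: 33.9
```

```bash
cat > look.py <<'E'
from h import *
import sys
n=sys.argv[1]
s=manip.read_state(); print(s['clock'],s['eef_pos'].round(2),s['eef_rot'].round(3),s['finger_gap'].round(2),s['wrist_force'].round(2),s['moment'].round(3))
q=optics.camera('scene')[0]; p=optics.camera('wrist')[0]
a=cv2.resize(q[100:200,256:356,::-1],(400,400),interpolation=cv2.INTER_CUBIC)
b=cv2.resize(p[180:340,200:360,::-1],(400,400),interpolation=cv2.INTER_CUBIC)
cv2.imwrite(f'pics/{n}.png',np.hstack([a,b]))
E
python3 look.py l6
```

```text
Traceback (most recent call last):
  File "look.py", line 4, in <module>
    s=manip.read_state(); print(s['clock'],s['eef_pos'].round(2),s['eef_rot'].round(3),s['finger_gap'].round(2),s['wrist_force'].round(2),s['moment'].round(3))
                                                                                       ^^^^^^^^^^^^^^^^^^^^^
AttributeError: 'float' object has no attribute 'round'
```

```bash
sed -i "s/s\['finger_gap'\].round(2)/round(s['finger_gap'],2)/" look.py
python3 look.py l6
```

```text
10.65 [598.68 -77.26 166.55] [ 3.141 -0.     1.107] 33.87 [ 0.3   0.27 -2.16] [-0.079  0.076 -0.003]
```

View pics/l6.png

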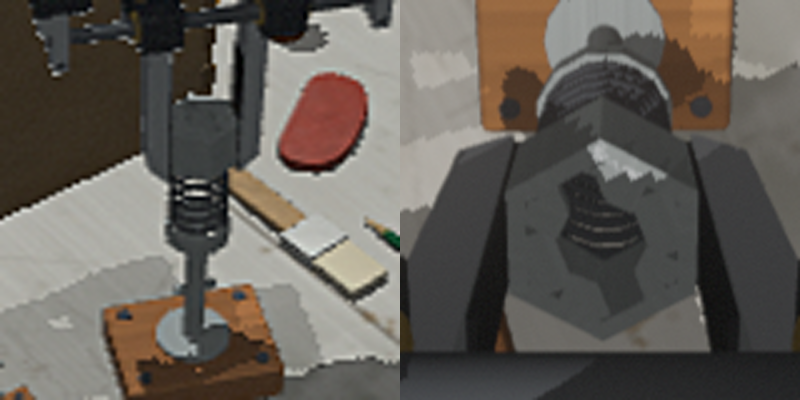

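Emit:
{"fn": "jog_arm", "kwargs": {
  "deltas": "0 0 2 0 30; 0 0 4 0 30; 0 0 6 0 30; 0 0 8 0 30; 0 0 10 0 30; 0 0 12 0 30; 0 0 12 0 30; 0 0 12 0 30; 0 0 12 0 30; 0 0 12 0 30"
}}

```text
clock: 12.0
eef_pos: [598.7, -77.3, 154.5]
eef_rot: [3.141, -0.0, 1.107]
wrist_force: [-0.5, 0.1, -1.5]
finger_gap: 33.6
```

```bash
python3 look.py l7
```

```text
12.0 [598.69 -77.25 154.53] [ 3.141 -0.     1.107] 33.62 [-0.54  0.1  -1.49] [-0.032  0.123  0.021]
```

View pics/l7.png

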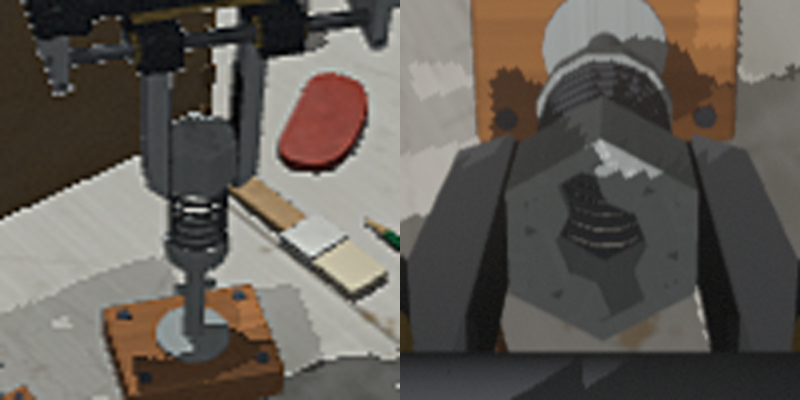

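Emit:
{"fn": "jog_arm", "kwargs": {
  "deltas": "0 0 4 0 30; 0 0 7 -0.12 30; 0 0 10 -0.24 30; 0 0 13 -0.36 30; 0 0 16 -0.48 30; 0 0 20 -0.561 30; 0 0 24 -0.561 30; 0 0 28 -0.561 30; 0 0 33 -0.561 30; 0 0 33 -0.561 30"
}}

```text
clock: 13.35
eef_pos: [598.4, -77.2, 120.9]
eef_rot: [-3.141, -0.0, 1.667]
wrist_force: [0.7, 0.0, -1.3]
finger_gap: 34.1
```

```bash
python3 look.py l8
```

```text
13.35 [598.45 -77.22 120.93] [-3.141 -0.     1.667] 34.08 [ 0.71  0.04 -1.25] [-0.075  0.059  0.031]
```

View pics/l8.png

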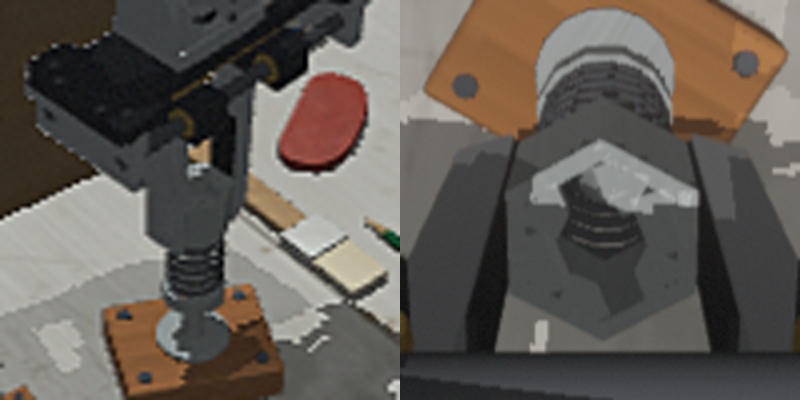

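Emit:
{"fn": "jog_arm", "kwargs": {
  "deltas": "0 0 5 0 30; 0 0 10 0 30; 0 0 15 -0.07 30; 0 0 20 -0.138 30; 0 0 24 -0.138 30; 0 0 28 -0.138 30; 0 0 30 -0.138 30; 0 0 31 -0.138 30; 0 0 31 -0.138 30; 0 0 31 -0.138 30"
}}

```text
clock: 14.7
eef_pos: [598.7, -77.2, 90.7]
eef_rot: [3.141, 0.0, 1.806]
wrist_force: [-0.3, -0.6, 0.5]
finger_gap: 34.0
```

```bash
python3 look.py l9
```

```text
14.7 [598.71 -77.23  90.67] [3.141 0.    1.806] 33.96 [-0.26 -0.58  0.55] [-0.063  0.29   0.009]
```

View pics/l9.png

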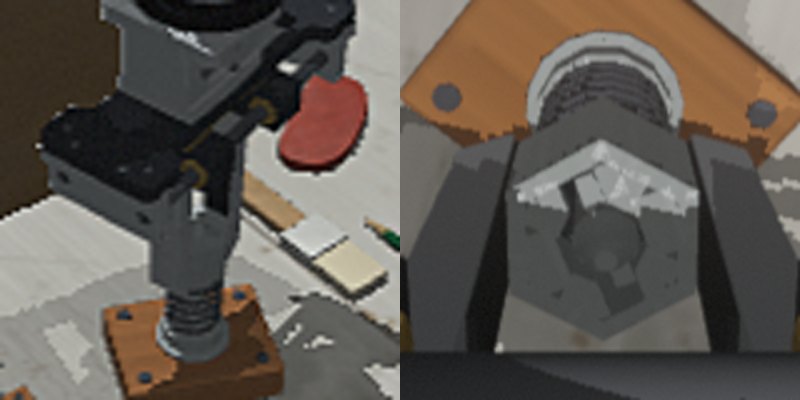

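```bash
python3 - <<'E'
from h import *
p=optics.camera('wrist')[0][235:315,240:320,::-1]
g=np.clip((p.astype(float)-40)*2,0,255).astype(np.uint8)
cv2.imwrite('pics/l9z.png',cv2.resize(g,(600,600),interpolation=cv2.INTER_CUBIC))
E
```

```text
(no output)
```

View pics/l9z.png

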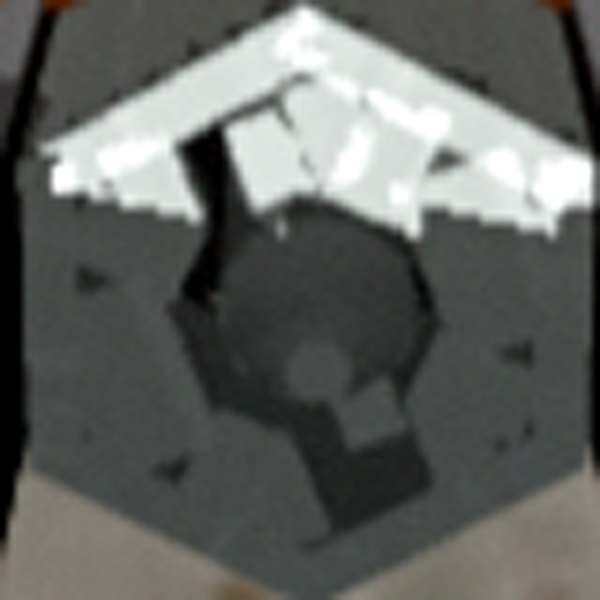

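```bash
python3 - <<'E'
from h import *
T=wristT(); s=manip.read_state(); R=Ro.from_euler('xyz',s['eef_rot']).as_matrix()
for n,u,v,z in (('tip',240+318/7.5,235+370/7.5,114),('hex',240+304/7.5,235+297/7.5,108),('pinU',240+256/7.5,235+160/7.5,102),('pinL',240+372/7.5,235+412/7.5,102)):
    X=onplane('wrist',u-.4,v-.4,z,T); print(n,X,(R.T@(X-s['eef_pos'])).round(2))
E
```

```text
tip [598.63436183 -78.03575662 114.        ] [ -0.73  -0.24 -23.41]
hex [597.45774261 -76.60393557 108.        ] [  0.93  -1.05 -17.41]
pinU [593.18173364 -71.28047122 102.        ] [  7.11  -3.97 -11.41]
pinL [604.0282333  -85.98188141 102.        ] [ -9.72   3.15 -11.41]
```

Emit:
{"fn": "jog_arm", "kwargs": {
  "deltas": "-0.8 0.4 0 0 30; -1.6 0.8 0 0 30; -1.6 0.8 0 0 30; -1.6 0.8 1 0 30; -1.6 0.8 2 0 30; -1.6 0.8 3 0 30; -1.6 0.8 4 0 30; -1.6 0.8 4 0 30; -1.6 0.8 4 0 30; -1.6 0.8 4 0 30",
  "squeeze": 22
}}

```text
clock: 16.1
eef_pos: [599.9, -78.6, 86.6]
eef_rot: [3.141, 0.0, 1.806]
wrist_force: [0.7, 1.0, 3.7]
finger_gap: 33.7
```

```bash
python3 look.py l10; python3 - <<'E'
from h import *
p=optics.camera('wrist')[0][235:315,240:320,::-1]
g=np.clip((p.astype(float)-40)*2,0,255).astype(np.uint8)
cv2.imwrite('pics/l10z.png',cv2.resize(g,(600,600),interpolation=cv2.INTER_CUBIC))
E
```

```text
16.1 [599.88 -78.64  86.55] [3.141 0.    1.806] 33.69 [0.65 1.04 3.74] [ 0.048 -0.053  0.043]
```

View pics/l10z.png

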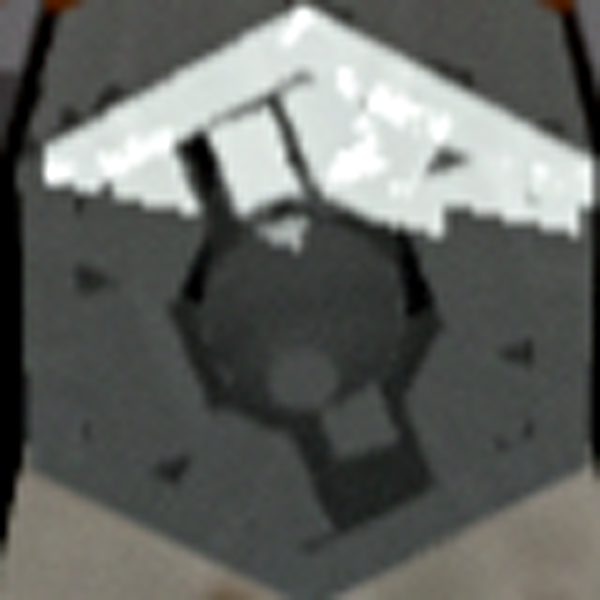

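Emit:
{"fn": "jog_arm", "kwargs": {
  "deltas": "0 0 1.5 0 30; 0 0 3 0 30; 0 0 4.5 0 30; 0 0 6 0 30; 0 0 7.5 0 30; 0 0 9 0 30; 0 0 10 0 30; 0 0 10 0 30; 0 0 10 0 30; 0 0 10 0 30"
}}

```text
clock: 17.5
eef_pos: [600.1, -78.6, 77.0]
eef_rot: [3.141, 0.0, 1.806]
wrist_force: [0.8, 1.5, 8.9]
finger_gap: 34.0
```

```bash
python3 look.py l11; python3 - <<'E'
from h import *
p=optics.camera('wrist')[0][235:315,240:320,::-1]
g=np.clip((p.astype(float)-40)*2,0,255).astype(np.uint8)
cv2.imwrite('pics/l11z.png',cv2.resize(g,(600,600),interpolation=cv2.INTER_CUBIC))
E
```

```text
17.5 [600.14 -78.59  77.01] [3.141 0.    1.806] 34.03 [0.76 1.51 8.89] [ 0.229  0.063 -0.013]
```

View pics/l11z.png

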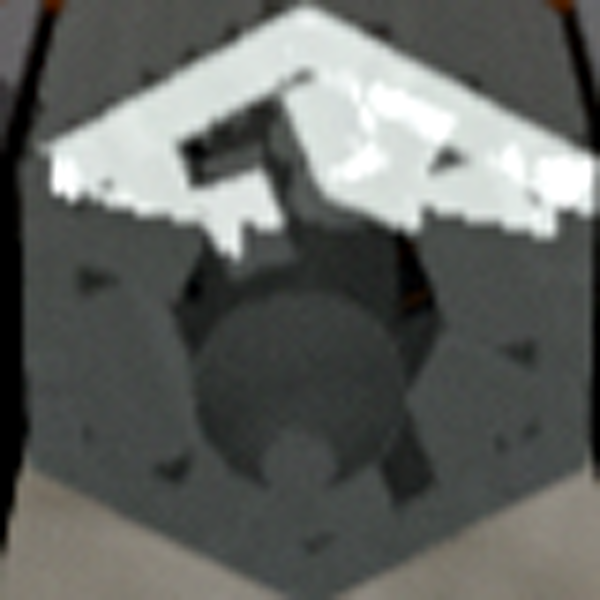

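View pics/l11.png

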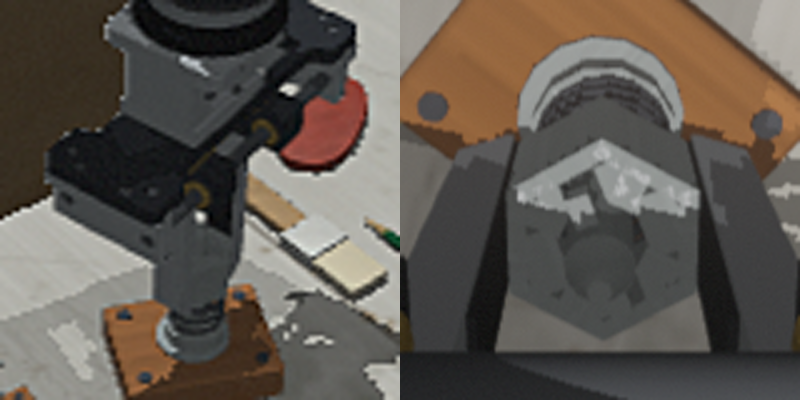

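Emit:
{"fn": "jog_arm", "kwargs": {
  "deltas": "0 0 0 -0.1 30; 0 0 0 -0.2 30; 0 0 0 -0.3 30; 0 0 0 -0.4 30; 0 0 0 -0.5 30; 0 0 0 -0.6 30; 0 0 0 -0.7 30; 0 0 0 -0.75 30; 0 0 0 -0.75 30; 0 0 0 -0.75 30"
}}

```text
clock: 18.9
eef_pos: [600.1, -78.8, 77.0]
eef_rot: [3.141, 0.001, 2.556]
wrist_force: [-0.9, 0.0, 8.0]
finger_gap: 33.9
```

```bash
python3 look.py l12; python3 - <<'E'
from h import *
p=optics.camera('wrist')[0][235:315,240:320,::-1]
g=np.clip((p.astype(float)-40)*2,0,255).astype(np.uint8)
cv2.imwrite('pics/l12z.png',cv2.resize(g,(600,600),interpolation=cv2.INTER_CUBIC))
E
```

```text
18.9 [600.06 -78.82  76.97] [3.141e+00 1.000e-03 2.556e+00] 33.91 [-0.87  0.03  7.96] [-0.02   0.152  0.018]
```

View pics/l12z.png

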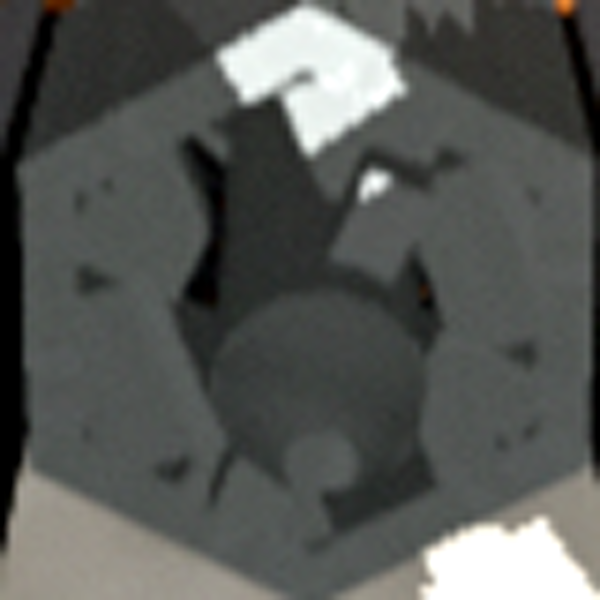

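Emit:
{"fn": "jog_arm", "kwargs": {
  "deltas": "0 0 -1 0 30; 0 0 -2 0 30; 0 0 -3 0 30; 0 0 -3 0 30; 0 0 -3 0 94; 0 0 -3 0 94; 0 0 -3 0 94; 0 0 -3 0 94; 0 0 -3 0 94; 0 0 -3 0 94"
}}

```text
clock: 20.3
eef_pos: [599.8, -78.6, 79.4]
eef_rot: [-3.142, -0.0, 2.556]
wrist_force: [-0.6, 0.4, 0.1]
finger_gap: 90.2
```

```bash
python3 look.py l13
```

```text
20.3 [599.77 -78.62  79.43] [-3.142 -0.     2.556] 90.21 [-0.6   0.39  0.09] [-0.039  0.014  0.023]
```

View pics/l13.png

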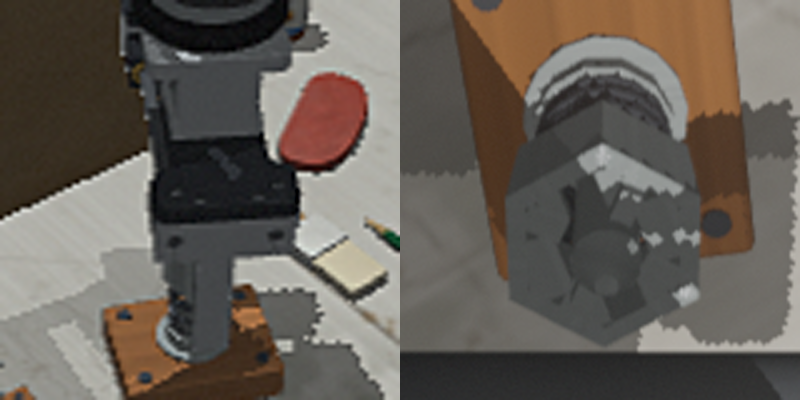

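Released; the cap stays put. Raising straight up clear.

Emit:
{"fn": "jog_arm", "kwargs": {
  "deltas": "0 0 -10 0 94; 0 0 -25 0 94; 0 0 -45 0 94; 0 0 -70 0 94; 0 0 -95 0 94; 0 0 -120 0 94; 0 0 -120 0 94; 0 0 -120 0 94; 0 0 -120 0 94; 0 0 -120 0 94"
}}

```text
clock: 21.65
eef_pos: [599.6, -78.6, 198.8]
eef_rot: [-3.141, -0.001, 2.556]
wrist_force: [-0.6, -0.3, -0.1]
finger_gap: 94.0
```

```bash
python3 look.py l14; python3 - <<'E'
from h import *
T=wristT(); p,d=optics.camera('wrist'); C=cloud('wrist',d,T)
cv2.imwrite('pics/w14.png',cv2.resize(p[150:310,200:360,::-1],(600,600),interpolation=cv2.INTER_CUBIC))
m=(d>0)&(np.hypot(C[...,0]-598.7,C[...,1]+78)<18)&(C[...,2]>60)
print(np.percentile(C[m][:,2],[10,25,50,75,90,100]), np.median(C[m],0))
q,dt=optics.camera('top'); C=cloud('top',dt); m=(dt>0)&(np.hypot(C[...,0]-598.7,C[...,1]+78)<18)&(C[...,2]>60)&(C[...,2]<125); print(m.sum())
E
```

```text
21.65 [599.6  -78.59 198.79] [-3.141e+00 -1.000e-03  2.556e+00] 93.95 [-0.56 -0.3  -0.06] [ 0.043  0.002 -0.001]
[ 86.1821194   97.14120949  98.09544568 105.58300674 308.8559147
 310.87214022] [593.93028262 -74.34648329  98.09544568]
11
```

View pics/w14.png

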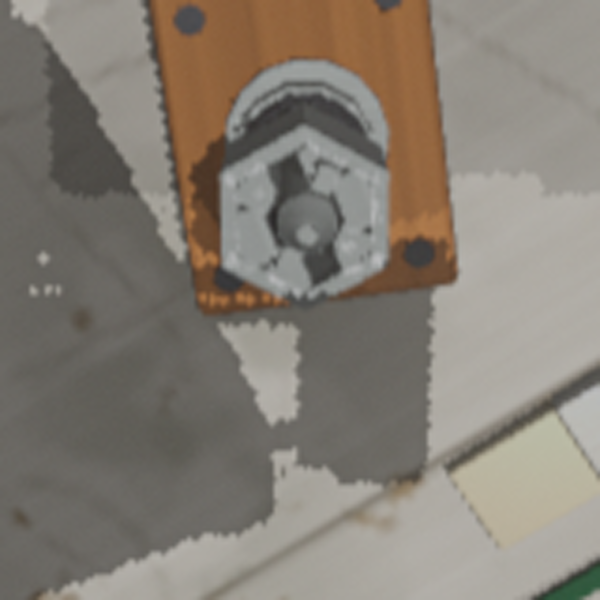

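View pics/l14.png

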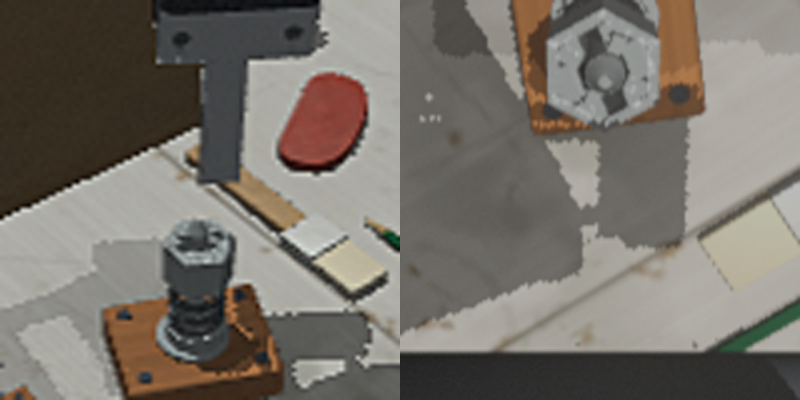

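```bash
python3 -c "
from cell import workorder; print(workorder.sign_off())"
```

```text
the job is handed in; nothing more can be done
None
```

The spring is on the large press with its cap trapped under the upper cross pin. I handed the job in at 21.7 s; no verdict comes back.

**What I did:** I chose the press by measuring its block at 89 x 68 mm, against about 61 x 47 mm for the two look-alikes. From two wrist views I put the upper pin at about -57° and the lower at about -24°, world axes. I threaded the foot past each pin at its angle, set it on the flange, and shifted the cap about 1.8 mm to centre it on the rod. Then I pressed it down about 13 mm, twisted it 0.75 rad and let go.

**Last checks:**
- The depth reading puts the cap's top face at 98.1 mm, right under the pin, so the spring is compressed about 10 mm.
- The pin crosses the plate well off the slot, and the spring stands upright on the flange in both views.
- The wrist force is near zero, with the gripper open and raised 120 mm clear.
- The highest wrist reading was 8.9 N while pressing; I have no direct reading of the spring-to-press force.
- I did not re-measure the bystander tools, but the arm's path stayed well above them.

**What disagreed:** estimates of the rod's position from different views differed by about 1 mm, within the calibration. The first lower-pin view read between -22° and -34°, so I took the second view; the foot then passed both pins without catching.

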